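# Find and pull the loose jar stopper

### The job

One of the three powder jars in the rack has a stopper that fits loosely. Find it by gently wiggling the stoppers side to side in their necks until each stops, then lift the loose one out and stand it upright in the steel tray. Do not pull the well-fitting stoppers, do not force anything against the jar necks, and leave the bottle, beaker and weight alone.

Things in the scene. Friction and masses are not known exactly. Their poses are not given: they have to be found in the camera images.
- rack: Fixed square aluminium rack, 230 x 230 mm, rim 22 mm high, holding three white jars, outwardly alike and immovable, on three corners of a 105 mm square (the +x -y corner is empty). Each jar is 90 mm wide and 90 mm tall with a neck 62 mm across outside. The jars stand 6 mm above the table. Origin: centre of the rack's underside on the table, z up, x and y along its sides.
- stopper1: Grey plastic stopper in the jar at place1; all three are alike. Plug 34 mm across, 22 mm long, hidden in the neck; flange 54 mm across, 6 mm thick, resting on the mouth; round upright knob 26 mm across, 38 mm tall. 60 to 130 g. Origin: centre of the plug's bottom, z up; flange top 28 mm, knob top 66 mm above it. Starts centred, origin 74 mm above the table; held only by its weight; pressed down, the flange drags.
- stopper2: Grey plastic stopper in the jar at place2; all three are alike. Plug 34 mm across, 22 mm long, hidden in the neck; flange 54 mm across, 6 mm thick, resting on the mouth; round upright knob 26 mm across, 38 mm tall. 60 to 130 g. Origin: centre of the plug's bottom, z up; flange top 28 mm, knob top 66 mm above it. Starts centred, origin 74 mm above the table; held only by its weight; pressed down, the flange drags.
- stopper3: Grey plastic stopper in the jar at place3; all three are alike. Plug 34 mm across, 22 mm long, hidden in the neck; flange 54 mm across, 6 mm thick, resting on the mouth; round upright knob 26 mm across, 38 mm tall. 60 to 130 g. Origin: centre of the plug's bottom, z up; flange top 28 mm, knob top 66 mm above it. Starts centred, origin 74 mm above the table; held only by its weight; pressed down, the flange drags.
- place1 (a point): Centre of the mouth of the jar of stopper1, 96 mm above the table, at the rack's -x +y corner. Two of the three necks leave the stopper 1.5 mm of side-to-side play in all; one, a different one each time, is worn and leaves 9 mm (4.5 mm each way). The flange hides it. Necks are rigid; contact on a neck may not pass 20 N (prying counts: about twice the push at the knob).
- place2 (a point): Centre of the mouth of the jar of stopper2, 96 mm above the table, at the rack's -x -y corner. Two of the three necks leave the stopper 1.5 mm of side-to-side play in all; one, a different one each time, is worn and leaves 9 mm (4.5 mm each way). The flange hides it. Necks are rigid; contact on a neck may not pass 20 N (prying counts: about twice the push at the knob).
- place3 (a point): Centre of the mouth of the jar of stopper3, 96 mm above the table, at the rack's +x +y corner. Two of the three necks leave the stopper 1.5 mm of side-to-side play in all; one, a different one each time, is worn and leaves 9 mm (4.5 mm each way). The flange hides it. Necks are rigid; contact on a neck may not pass 20 N (prying counts: about twice the push at the knob).
- tray: Fixed open steel tray, 150 x 150 mm outside, 28 mm high, walls and floor 4 mm thick; empty. Origin at the centre of its underside on the table; axes along its sides.
- bottle: Bystander: amber bottle, 60 mm wide, 120 mm tall; origin at the centre of its underside.
- beaker: Bystander: glass beaker, 60 mm wide, 75 mm tall; origin at the centre of its underside.
- weight: Bystander: steel calibration weight, 38 mm wide, 58 mm tall; origin at the centre of its underside.
Mind the look-alikes: they are no part of the job. There is more than one size of the tray; the job needs the middle-sized.

How it is judged:
By the outcome, as a careful person would: the job done as asked, in the order asked, and still so for the second after the job is handed in, with the robot touching nothing.
It also fails if it takes over 72 s, if anything falls off the work surface, if the arm or the gripper's body presses on something with over 40 N, if the wrist force passes 120 N, or if a joint passes its speed limit or range.

### The arm

A 7-joint arm with a two-finger parallel gripper is mounted at the origin on the work surface. World frame = base frame: x ahead of the robot, y to its left, z up, the work surface at z = 0. Lengths are in m, angles in rad, forces in N, time in s.
With the tool pointing down it reaches from about 0.425 to 0.95 m from the base axis. Payload 16.7 kg.
Tool frame: the origin (TCP) lies on the centre line of the jaws, within the pads' length; the fingertips stand 11 mm ahead of it and the grasp point (between the pads) lies 8 mm behind it (env.tips_ahead is the distance from the TCP to the fingertips, in m); x points along the fingers, y is the direction in which the jaws open and shut, and the axes are right-handed (so a half turn about x gives the same grasp; the last joint's range is limited). The gripper opens to 94 mm and grips with 3 to 60 N. Pads are 16 mm wide; open, the fingers measure 119 mm over their backs; the gripper's body (75 mm by 177 mm) begins 78 mm behind the grasp point.
Start: joints at [-1.28, 0.426, 0.074, 1.606, -0.034, 1.111, -0.067], TCP at [0.288, 0.61, 0.216] pointing down, gripper open.
Joint ranges: [-2.85, 2.85], [-0.5, 2.14], [-1.23, 1.37], [0.21, 2.46], [-1.02, 4.16], [0.16, 2.05], [-2.73, 2.73]. Speed limits (rad/s): [1.89, 1.89, 2.39, 2.39, 3.01, 3.01, 3.01].

### API

Orientations are given as a rotation vector (axis times angle).
In Python, from plant import env gives the robot as it stands.
- The arm moves only by the tool apply_moves, never from a script. Its argument "commands" is a list of rows, each an object of numbers: "claw": the closure, from 0 (fully open) to 1 (shut); "dx", "dy", "dz": the shift along the tool's x, y, z in cm; "spin": the turn about the tool's x in rad. A call has 1 to 20 rows; each row is the pose to reach, as a shift and turn from the pose commanded when the call began, along the tool's axes at that moment; what a row does not reach only later rows make up. A row lasts 1/12 s, in which the tool goes at most 41.7 mm and 7.16 degrees, less where a joint would pass 70% of its speed; a pose out of reach is approached as far as the arm can. A call with a gripper value outside its range is refused whole. The fingers move at their own pace and stop on an object; "newtons" is the grip in N (left out, the last holds). Time passes only in rows, so rows that repeat a pose let the fingers close. It gives the time, the measured TCP pose, the force and the opening at its end, in the units of the state.
- env.get_obs(): the state, without advancing time (a new reading comes with each control period).
- env.camera(name): name is "side" or "top"; returns the picture (480x640x3 uint8, red, green, blue); there is no depth.
- env.get_calibration(name): a dict with "fx", "fy", "cx", "cy" (pixels), "world_from_camera" (4x4, takes a point from camera to world coordinates). Camera axes: x right, y up, looking along -z (the intrinsics and any distortion apply to the point x, -y, -z); pixel columns grow to the right and rows downward; lengths in m; the calibration is good to about 2 mm. A picture is of the moment at which its call begins. get_calibration takes no time and is no camera call.
- env.finish_job(): hands the job in, once; it reports no verdict.
The state is a dict: "time": time; "joints": joint angles; "qvel": joint speeds; "tau": joint torques, N m; "position": TCP position; "eef_rot": TCP orientation; "contact_force": force on the tool from outside, world axes, zero at the start; "wrist_torque": the same for the moment, N m; "finger_gap": finger opening in m.
Only numpy, scipy, OpenCV 4.12 (cv2) and the standard library are available. Lean on these libraries where they do the work, as an engineer would, in place of code of your own. Each camera call takes 0.05 s, during which the arm holds its last target. There are 200 camera calls.

## Working session

There is one attempt and no reset: what is moved stays moved. The work goes in short steps, Python scripts to look and compute and a tool call to move; the robot and the scene stay as the last step left them, time stands still between calls to the robot, and variables do not carry over. Pictures are saved under pics/ and viewed, about 8 in all and at most 12, crops included, and the job is handed in when it is done.

Besides the shell and the picture viewer there is one more tool, called as name(argument=value, ...) on one line, values as JSON. apply_moves: Moves the arm, as the interface text tells. Its arguments: {"type":"object","properties":{"commands":{"type":"array","items":{"type":"object","properties":{"claw":{"type":"number"},"dx":{"type":"number"},"dy":{"type":"number"},"dz":{"type":"number"},"spin":{"type":"number"}}}},"newtons":{"type":"number"}},"required":["commands"]}

```bash
mkdir -p pics
cat > h.py <<'E'
import numpy as np, cv2
from plant import env
def ray(name,u,v):
    c=env.get_calibration(name);T=np.array(c["world_from_camera"])
    k=c.get("distortion",c.get("dist",None))
    p=np.array([(u-c["cx"])/c["fx"],-(v-c["cy"])/c["fy"],-1.])
    return T[:3,3],T[:3,:3]@p
def atz(name,u,v,z):
    o,d=ray(name,u,v);return o+d*(z-o[2])/d[2]
def proj(name,P):
    c=env.get_calibration(name);T=np.array(c["world_from_camera"])
    q=T[:3,:3].T@(np.array(P)-T[:3,3]);return c["cx"]+c["fx"]*q[0]/-q[2],c["cy"]-c["fy"]*q[1]/-q[2]
def snap(name,f,crop=None,s=1):
    im=env.camera(name)[:,:,::-1]
    if crop: x0,y0,x1,y1=crop;im=im[y0:y1,x0:x1]
    cv2.imwrite("pics/"+f,cv2.resize(im,None,fx=s,fy=s,interpolation=cv2.INTER_CUBIC))
E
python3 - <<'E'
from h import *
snap("top","t1.png");snap("side","s1.png")
print(env.get_obs());
for n in("top","side"):print(env.get_calibration(n))
E
```

```text
{'time': 0.1, 'joints': array([-1.27948125,  0.42669456,  0.07388827,  1.60655446, -0.03408482,
        1.11080179, -0.06705738]), 'qvel': array([-0.00101727, -0.00267963, -0.00020742, -0.00196929,  0.00150891,
        0.00178942, -0.00196751]), 'tau': array([ 7.92741892e-03, -9.37459588e+01,  3.67665589e+00, -4.55031145e+01,
       -4.85827401e-02,  1.68508489e-02,  9.57258294e-05]), 'position': array([0.28788918, 0.61009308, 0.2158249 ]), 'eef_rot': array([ 0.344786  ,  1.54315749, -0.34666576]), 'contact_force': array([-0.33248698, -0.17317898,  0.48335011]), 'wrist_torque': array([ 0.0084437,  0.0115971, -0.0038538]), 'finger_gap': 0.09422104277184537}
{'fx': 553.1932935401027, 'fy': 553.1932935401027, 'cx': 318.28719994598845, 'cy': 246.79694586141352, 'world_from_camera': array([[ 0.02295763,  0.99300447, -0.11582342,  0.37239253],
       [-0.99946106,  0.02007772, -0.0259705 , -0.11275286],
       [-0.02346335,  0.11635722,  0.99293024,  1.20733373],
       [ 0.        ,  0.        ,  0.        ,  1.        ]])}
{'fx': 451.66119806220894, 'fy': 451.66119806220894, 'cx': 320.8442269307532, 'cy': 244.04519868282466, 'world_from_camera': array([[-0.9099478 ,  0.23184874, -0.34386212,  0.22546813],
       [-0.41465621, -0.52347771,  0.7443328 ,  0.50206963],
       [-0.00743153,  0.81988856,  0.57247491,  0.54806793],
       [ 0.        ,  0.        ,  0.        ,  1.        ]])}
```

View pics/t1.png

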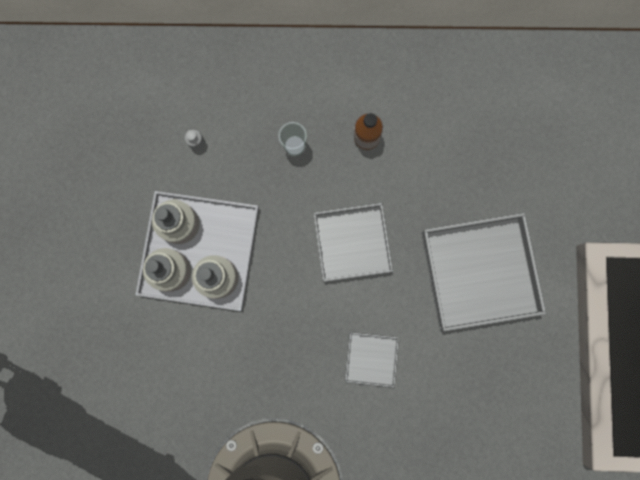

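View pics/s1.png

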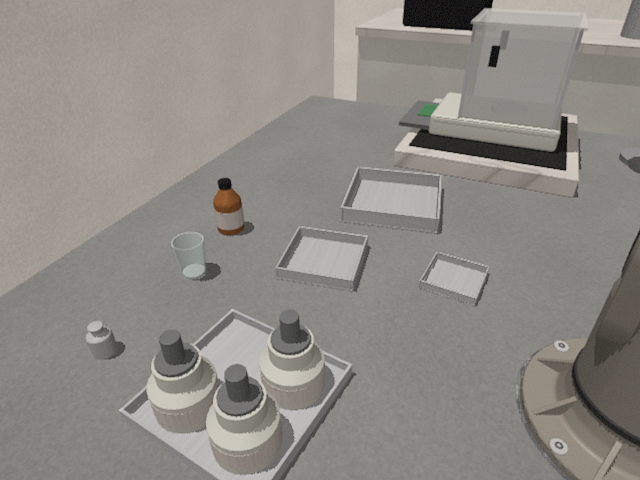

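Candidates: stoppers at top px (155,268) = place1, (207,274) = place2 and (165,217) = place3; the empty corner at (240,210) confirms +x -y. The trays are small (372,360), middle (353,243, about 150 mm) and large (485,272), so I'll use the middle one. Next, a close crop to measure.

Run:
```python
from h import *
snap("top","t2.png",(125,180,265,320),4.2)
snap("side","s2.png",(115,300,365,480),3.2)
from scipy.spatial.transform import Rotation as R
print(R.from_rotvec(env.get_obs()["eef_rot"]).as_matrix().round(3))
for p in [(156,193),(258,207),(242,311),(137,295)]:print(atz("top",*p,0.022).round(4))
for p in [(315,213),(381,206),(391,273),(324,282)]:print("tray",atz("top",*p,0.028).round(4))
```

```text
[[-0.     0.427  0.904]
 [-0.001  0.904 -0.427]
 [-1.    -0.001  0.   ]]
[0.6225 0.2778 0.022 ]
[0.5954 0.0518 0.022 ]
[0.3693 0.078  0.022 ]
[0.3983 0.3061 0.022 ]
tray [ 0.5834 -0.0731  0.028 ]
tray [ 0.6014 -0.2153  0.028 ]
tray [ 0.4569 -0.238   0.028 ]
tray [ 0.4347 -0.0958  0.028 ]
```

View pics/t2.png

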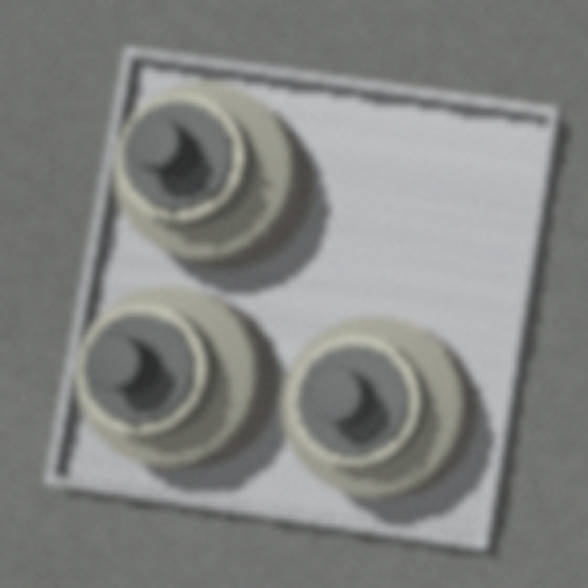

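View pics/s2.png

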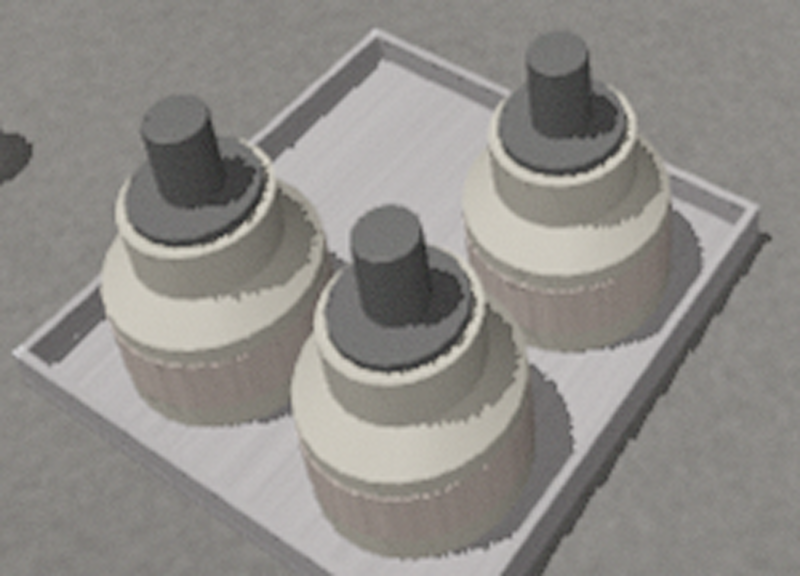

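Run:
```python
from h import *
from scipy.spatial.transform import Rotation as R
a=np.arctan2(-.0275,.2251);c=np.array([.4964,.1784])
Rm=np.array([[np.cos(a),-np.sin(a)],[np.sin(a),np.cos(a)]])
top={1:(143,372),2:(352,401),3:(181,158)}; kn={1:(113,358),2:(333,391),3:(157,142)}
sk={1:(388,230),2:(557,52),3:(177,117)}
off={1:(-.0525,.0525),2:(-.0525,-.0525),3:(.0525,.0525)}
print(a)
ob=env.get_obs();M=R.from_rotvec(ob["eef_rot"]).as_matrix()
for i in(1,2,3):
  f=lambda p:(125.+p[0]/4.2,180+p[1]/4.2)
  print(i,(c+Rm@off[i]).round(4),atz("top",*f(top[i]),.096)[:2].round(4),atz("top",*f(kn[i]),.140)[:2].round(4),atz("side",115+sk[i][0]/3.2,300+sk[i][1]/3.2,.140)[:2].round(4))
```

```text
-0.12156552521893962
1 [0.4507 0.2369] [0.4511 0.2382] [0.4542 0.2387] [0.4534 0.2386]
2 [0.4379 0.1327] [0.4392 0.1362] [0.441  0.1354] [0.4407 0.1355]
3 [0.5549 0.2241] [0.556  0.2255] [0.5561 0.2238] [0.5571 0.2262]
```

apply_moves(commands=[{"dx": 2, "dy": -26.6, "dz": 30.7, "claw": 0.4}, {"dx": 2, "dy": -26.6, "dz": 30.7, "claw": 0.4}, {"dx": 2, "dy": -26.6, "dz": 30.7, "claw": 0.4}, {"dx": 2, "dy": -26.6, "dz": 30.7, "claw": 0.4}, {"dx": 2, "dy": -26.6, "dz": 30.7, "claw": 0.4}, {"dx": 2, "dy": -26.6, "dz": 30.7, "claw": 0.4}, {"dx": 2, "dy": -26.6, "dz": 30.7, "claw": 0.4}, {"dx": 2, "dy": -26.6, "dz": 30.7, "claw": 0.4}, {"dx": 2, "dy": -26.6, "dz": 30.7, "claw": 0.4}, {"dx": 2, "dy": -26.6, "dz": 30.7, "claw": 0.4}, {"dx": 2, "dy": -26.6, "dz": 30.7, "claw": 0.4}, {"dx": 2, "dy": -26.6, "dz": 30.7, "claw": 0.4}, {"dx": 2, "dy": -26.6, "dz": 30.7, "claw": 0.4}, {"dx": 2, "dy": -26.6, "dz": 30.7, "claw": 0.4}, {"dx": 2, "dy": -26.6, "dz": 30.7, "claw": 0.4}, {"dx": 2, "dy": -26.6, "dz": 30.7, "claw": 0.4}], newtons=3)

```text
invalid input
```

apply_moves(commands=[{"dx": 2.0, "dy": -26.6, "dz": 30.7, "spin": 0.0, "claw": 0.4}, {"dx": 2.0, "dy": -26.6, "dz": 30.7, "spin": 0.0, "claw": 0.4}, {"dx": 2.0, "dy": -26.6, "dz": 30.7, "spin": 0.0, "claw": 0.4}, {"dx": 2.0, "dy": -26.6, "dz": 30.7, "spin": 0.0, "claw": 0.4}], newtons=4.0)

```text
time: 0.53
position: [0.3556, 0.4563, 0.208]
eef_rot: [0.345, 1.543, -0.346]
contact_force: [1.6, -0.2, 0.7]
finger_gap: 0.0705
```

apply_moves(commands=[{"dx": 1.8, "dy": -15.4, "dz": 17.8, "spin": 0.0, "claw": 0.4}, {"dx": 1.8, "dy": -15.4, "dz": 17.8, "spin": 0.0, "claw": 0.4}, {"dx": 1.8, "dy": -15.4, "dz": 17.8, "spin": 0.0, "claw": 0.4}, {"dx": 1.8, "dy": -15.4, "dz": 17.8, "spin": 0.0, "claw": 0.4}, {"dx": 1.8, "dy": -15.4, "dz": 17.8, "spin": 0.0, "claw": 0.4}, {"dx": 1.8, "dy": -15.4, "dz": 17.8, "spin": 0.0, "claw": 0.4}, {"dx": 1.8, "dy": -15.4, "dz": 17.8, "spin": 0.0, "claw": 0.4}, {"dx": 1.8, "dy": -15.4, "dz": 17.8, "spin": 0.0, "claw": 0.4}, {"dx": 1.8, "dy": -15.4, "dz": 17.8, "spin": 0.0, "claw": 0.4}, {"dx": 1.8, "dy": -15.4, "dz": 17.8, "spin": 0.0, "claw": 0.4}], newtons=4.0)

```text
time: 1.37
position: [0.4501, 0.2441, 0.1903]
eef_rot: [0.345, 1.543, -0.344]
contact_force: [0.4, -0.4, -0.1]
finger_gap: 0.0562
```

apply_moves(commands=[{"dx": 2.0, "dy": -0.4, "dz": 0.5, "claw": 0.5}, {"dx": 2.0, "dy": -0.4, "dz": 0.5, "claw": 0.5}, {"dx": 2.0, "dy": -0.4, "dz": 0.5, "claw": 0.5}, {"dx": 2.0, "dy": -0.4, "dz": 0.5, "claw": 0.5}])

```text
invalid input
```

```bash
cat >> h.py <<'E'
from scipy.spatial.transform import Rotation as R
def to(*P):
    o=env.get_obs();M=R.from_rotvec(o["eef_rot"]).as_matrix()
    print("pos",o["position"].round(4),"d(cm)",(M.T@(np.array(P)-o["position"])*100).round(2),"F",o["contact_force"].round(2),"tq",o["wrist_torque"].round(3),"gap",round(o["finger_gap"],4),"t",o["time"],"y",M[:,1].round(3))
E
python3 -c "
from h import *
to(.453,.238,.117)"
```

```text
pos [0.4501 0.2441 0.1903] d(cm) [ 7.33 -0.43  0.53] F [ 0.36 -0.41 -0.08] tq [0.013 0.094 0.026] gap 0.0562 t 1.3667 y [0.425 0.905 0.   ]
```

apply_moves(commands=[{"dx": 2.0, "dy": -0.4, "dz": 0.5, "spin": 0.0, "claw": 0.5}, {"dx": 2.0, "dy": -0.4, "dz": 0.5, "spin": 0.0, "claw": 0.5}, {"dx": 2.0, "dy": -0.4, "dz": 0.5, "spin": 0.0, "claw": 0.5}, {"dx": 2.0, "dy": -0.4, "dz": 0.5, "spin": 0.0, "claw": 0.5}], newtons=4.0)

```text
time: 1.7
position: [0.4531, 0.238, 0.1707]
eef_rot: [0.345, 1.543, -0.345]
contact_force: [0.3, 0.2, 0.4]
finger_gap: 0.0467
```

```bash
python3 -c "
from h import *
to(.453,.238,.117)"
```

```text
pos [0.4531 0.238  0.1707] d(cm) [ 5.37 -0.   -0.01] F [0.3  0.15 0.44] tq [ 0.039  0.019 -0.033] gap 0.0467 t 1.7 y [ 0.426  0.905 -0.   ]
```

apply_moves(commands=[{"dx": 3.0, "dy": 0.0, "dz": 0.0, "spin": 0.0, "claw": 0.5}, {"dx": 4.5, "dy": 0.0, "dz": 0.0, "spin": 0.0, "claw": 0.5}, {"dx": 5.4, "dy": 0.0, "dz": 0.0, "spin": 0.0, "claw": 0.5}, {"dx": 5.4, "dy": 0.0, "dz": 0.0, "spin": 0.0, "claw": 0.5}, {"dx": 5.4, "dy": 0.0, "dz": 0.0, "spin": 0.0, "claw": 0.6}, {"dx": 5.4, "dy": 0.0, "dz": 0.0, "spin": 0.0, "claw": 0.65}, {"dx": 5.4, "dy": 0.0, "dz": 0.0, "spin": 0.0, "claw": 0.7}, {"dx": 5.4, "dy": 0.0, "dz": 0.0, "spin": 0.0, "claw": 0.8}, {"dx": 5.4, "dy": 0.0, "dz": 0.0, "spin": 0.0, "claw": 0.8}, {"dx": 5.4, "dy": 0.0, "dz": 0.0, "spin": 0.0, "claw": 0.8}, {"dx": 5.4, "dy": 0.0, "dz": 0.0, "spin": 0.0, "claw": 0.8}], newtons=4.0)

```text
time: 2.62
position: [0.4543, 0.2383, 0.1173]
eef_rot: [0.347, 1.541, -0.344]
contact_force: [2.6, 4.9, 6.8]
finger_gap: 0.0258
```

```bash
python3 -c "
from h import *
to(.453,.238,.117)"
```

```text
pos [0.4543 0.2383 0.1173] d(cm) [ 0.03 -0.08 -0.11] F [2.58 4.92 6.84] tq [ 1.126 -0.602 -0.06 ] gap 0.0258 t 2.6167 y [0.426 0.904 0.003]
```

apply_moves(commands=[{"dx": 0.0, "dy": 0.05, "dz": 0.05, "spin": 0.0, "claw": 0.8}, {"dx": 0.0, "dy": 0.1, "dz": 0.1, "spin": 0.0, "claw": 0.8}, {"dx": 0.0, "dy": 0.1, "dz": 0.1, "spin": 0.0, "claw": 0.8}, {"dx": 0.0, "dy": 0.1, "dz": 0.1, "spin": 0.0, "claw": 0.8}], newtons=3.0)

```text
time: 2.95
position: [0.4549, 0.238, 0.1165]
eef_rot: [0.346, 1.543, -0.345]
contact_force: [1.7, 4.8, 4.1]
finger_gap: 0.0259
```

```bash
python3 -c "
from h import *
to(.453,.238,.117)"
```

```text
pos [0.4549 0.238  0.1165] d(cm) [-0.05 -0.09 -0.17] F [1.75 4.84 4.13] tq [ 1.067 -0.275  0.041] gap 0.0259 t 2.95 y [0.427 0.904 0.001]
```

apply_moves(commands=[{"dx": 0.0, "dy": 0.05, "dz": 0.0, "spin": 0.0, "claw": 0.8}, {"dx": 0.0, "dy": 0.1, "dz": 0.0, "spin": 0.0, "claw": 0.8}, {"dx": 0.0, "dy": 0.1, "dz": 0.0, "spin": 0.0, "claw": 0.8}, {"dx": 0.0, "dy": 0.1, "dz": 0.0, "spin": 0.0, "claw": 0.8}], newtons=3.0)

```text
time: 3.28
position: [0.4549, 0.2382, 0.1161]
eef_rot: [0.345, 1.543, -0.347]
contact_force: [1.2, -0.7, 4.8]
finger_gap: 0.0261
```

```bash
python3 -c "
from h import *
to(.453,.238,.117)"
```

```text
pos [0.4549 0.2382 0.1161] d(cm) [-0.09 -0.1  -0.17] F [ 1.22 -0.7   4.84] tq [-0.131  0.006  0.014] gap 0.0261 t 3.2833 y [ 0.427  0.904 -0.001]
```

apply_moves(commands=[{"dx": -0.05, "dy": 0.0, "dz": 0.0, "spin": 0.0, "claw": 0.8}, {"dx": -0.05, "dy": 0.0, "dz": 0.0, "spin": 0.0, "claw": 0.8}, {"dx": -0.05, "dy": 0.0, "dz": 0.0, "spin": 0.0, "claw": 0.8}], newtons=3.0)

```text
time: 3.53
position: [0.4548, 0.2383, 0.1165]
eef_rot: [0.345, 1.543, -0.346]
contact_force: [0.2, -0.2, -1.2]
finger_gap: 0.0259
```

```bash
python3 -c "
from h import *
to(.453,.238,.117)"
```

```text
pos [0.4548 0.2383 0.1165] d(cm) [-0.05 -0.11 -0.15] F [ 0.17 -0.2  -1.19] tq [-0.022 -0.002 -0.004] gap 0.0259 t 3.5333 y [ 0.427  0.904 -0.001]
```

apply_moves(commands=[{"dx": 0.0, "dy": 0.05, "dz": 0.0, "spin": 0.0, "claw": 0.8}, {"dx": 0.0, "dy": 0.1, "dz": 0.0, "spin": 0.0, "claw": 0.8}, {"dx": 0.0, "dy": 0.1, "dz": 0.0, "spin": 0.0, "claw": 0.8}, {"dx": 0.0, "dy": 0.1, "dz": 0.0, "spin": 0.0, "claw": 0.8}], newtons=3.0)

```text
time: 3.87
position: [0.4555, 0.2395, 0.1167]
eef_rot: [0.346, 1.543, -0.346]
contact_force: [1.0, 0.2, 0.1]
finger_gap: 0.0259
```

```bash
python3 -c "
from h import *
to(.453,.238,.117)"
```

```text
pos [0.4555 0.2395 0.1167] d(cm) [-0.03 -0.24 -0.16] F [0.99 0.21 0.12] tq [ 0.036 -0.013  0.005] gap 0.0259 t 3.8667 y [ 0.427  0.904 -0.   ]
```

apply_moves(commands=[{"dx": 0.0, "dy": 0.05, "dz": 0.0, "spin": 0.0, "claw": 0.8}, {"dx": 0.0, "dy": 0.1, "dz": 0.0, "spin": 0.0, "claw": 0.8}, {"dx": 0.0, "dy": 0.1, "dz": 0.0, "spin": 0.0, "claw": 0.8}, {"dx": 0.0, "dy": 0.1, "dz": 0.0, "spin": 0.0, "claw": 0.8}], newtons=3.0)

```text
time: 4.2
position: [0.4557, 0.24, 0.1166]
eef_rot: [0.345, 1.543, -0.347]
contact_force: [-0.7, -3.1, 2.2]
finger_gap: 0.0259
```

```bash
python3 -c "
from h import *
to(.453,.238,.117)"
```

```text
pos [0.4557 0.24   0.1166] d(cm) [-0.04 -0.3  -0.16] F [-0.68 -3.12  2.21] tq [-0.771  0.592  0.029] gap 0.0259 t 4.2 y [ 0.427  0.904 -0.001]
```

apply_moves(commands=[{"dx": 0.0, "dy": -0.1, "dz": 0.0, "spin": 0.0, "claw": 0.8}, {"dx": 0.0, "dy": -0.1, "dz": 0.0, "spin": 0.0, "claw": 0.5}, {"dx": 0.0, "dy": -0.1, "dz": 0.0, "spin": 0.0, "claw": 0.5}, {"dx": 0.0, "dy": -0.1, "dz": 0.0, "spin": 0.0, "claw": 0.5}, {"dx": 0.0, "dy": -0.1, "dz": 0.0, "spin": 0.0, "claw": 0.5}, {"dx": -3.0, "dy": -0.1, "dz": 0.0, "spin": 0.0, "claw": 0.5}, {"dx": -6.0, "dy": -0.1, "dz": 0.0, "spin": 0.0, "claw": 0.5}, {"dx": -6.0, "dy": -0.1, "dz": 0.0, "spin": 0.0, "claw": 0.5}, {"dx": -6.0, "dy": -4.0, "dz": 1.3, "spin": 0.0, "claw": 0.5}, {"dx": -6.0, "dy": -8.0, "dz": 2.6, "spin": 0.0, "claw": 0.5}, {"dx": -6.0, "dy": -10.0, "dz": 3.2, "spin": 0.0, "claw": 0.5}, {"dx": -6.0, "dy": -10.0, "dz": 3.2, "spin": 0.0, "claw": 0.5}, {"dx": -6.0, "dy": -10.0, "dz": 3.2, "spin": 0.0, "claw": 0.5}, {"dx": -6.0, "dy": -10.0, "dz": 3.2, "spin": 0.0, "claw": 0.5}], newtons=3.0)

```text
time: 5.37
position: [0.4425, 0.1371, 0.177]
eef_rot: [0.346, 1.543, -0.345]
contact_force: [-0.1, -0.5, -0.1]
finger_gap: 0.0471
```

```bash
python3 -c "
from h import *
to(.4423,.136,.1175)
snap('side','s3.png',(115,260,365,440),3.2)"
```

```text
pos [0.4425 0.1371 0.177 ] d(cm) [ 5.94 -0.11  0.02] F [-0.13 -0.49 -0.13] tq [ 0.027 -0.008  0.006] gap 0.0471 t 5.3667 y [0.426 0.905 0.001]
```

View pics/s3.png

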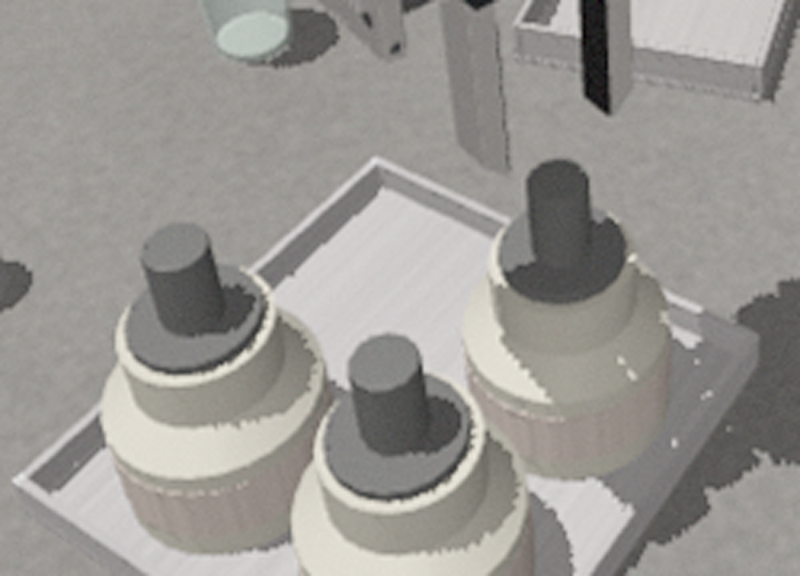

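Stopper 1 (388,360 in the crop) is seated as before, and the fingers straddle knob 2 at (557,180). Place1 stopped within about 2 mm, so it's tight. Next is place2.

apply_moves(commands=[{"dx": 3.0, "dy": -0.1, "dz": 0.0, "spin": 0.0, "claw": 0.5}, {"dx": 5.0, "dy": -0.1, "dz": 0.0, "spin": 0.0, "claw": 0.5}, {"dx": 5.9, "dy": -0.1, "dz": 0.0, "spin": 0.0, "claw": 0.5}, {"dx": 5.9, "dy": -0.1, "dz": 0.0, "spin": 0.0, "claw": 0.55}, {"dx": 5.9, "dy": -0.1, "dz": 0.0, "spin": 0.0, "claw": 0.6}, {"dx": 5.9, "dy": -0.1, "dz": 0.0, "spin": 0.0, "claw": 0.65}, {"dx": 5.9, "dy": -0.1, "dz": 0.0, "spin": 0.0, "claw": 0.7}, {"dx": 5.9, "dy": -0.1, "dz": 0.0, "spin": 0.0, "claw": 0.75}, {"dx": 5.9, "dy": -0.1, "dz": 0.0, "spin": 0.0, "claw": 0.8}, {"dx": 5.9, "dy": -0.1, "dz": 0.0, "spin": 0.0, "claw": 0.8}], newtons=3.0)

```text
time: 6.25
position: [0.4423, 0.1357, 0.1184]
eef_rot: [0.347, 1.542, -0.345]
contact_force: [0.4, 0.4, 3.7]
finger_gap: 0.0258
```

```bash
python3 -c "
from h import *
to(.4423,.136,.1175)"
```

```text
pos [0.4423 0.1357 0.1184] d(cm) [ 0.09  0.02 -0.02] F [0.4  0.39 3.72] tq [ 0.179 -0.152 -0.056] gap 0.0258 t 6.25 y [0.427 0.904 0.001]
```

Well centred. I'll lift 0.4 mm to unload it, then wiggle along +y.

apply_moves(commands=[{"dx": -0.04, "dy": 0.0, "dz": 0.0, "spin": 0.0, "claw": 0.8}, {"dx": -0.04, "dy": 0.05, "dz": 0.0, "spin": 0.0, "claw": 0.8}, {"dx": -0.04, "dy": 0.1, "dz": 0.0, "spin": 0.0, "claw": 0.8}, {"dx": -0.04, "dy": 0.15, "dz": 0.0, "spin": 0.0, "claw": 0.8}, {"dx": -0.04, "dy": 0.15, "dz": 0.0, "spin": 0.0, "claw": 0.8}, {"dx": -0.04, "dy": 0.15, "dz": 0.0, "spin": 0.0, "claw": 0.8}], newtons=3.0)

```text
time: 6.75
position: [0.442, 0.136, 0.118]
eef_rot: [0.345, 1.544, -0.347]
contact_force: [-2.4, -5.3, 4.5]
finger_gap: 0.0257
```

```bash
python3 -c "
from h import *
to(.4423,.136,.1175)"
```

```text
pos [0.442 0.136 0.118] d(cm) [0.05 0.01 0.03] F [-2.43 -5.31  4.48] tq [-1.305  0.47   0.004] gap 0.0257 t 6.75 y [ 0.427  0.904 -0.001]
```

apply_moves(commands=[{"dx": -0.04, "dy": -0.05, "dz": 0.0, "spin": 0.0, "claw": 0.8}, {"dx": -0.04, "dy": -0.1, "dz": 0.0, "spin": 0.0, "claw": 0.8}, {"dx": -0.04, "dy": -0.15, "dz": 0.0, "spin": 0.0, "claw": 0.8}, {"dx": -0.04, "dy": -0.2, "dz": 0.0, "spin": 0.0, "claw": 0.8}, {"dx": -0.04, "dy": -0.2, "dz": 0.0, "spin": 0.0, "claw": 0.8}, {"dx": -0.04, "dy": -0.2, "dz": 0.0, "spin": 0.0, "claw": 0.8}], newtons=3.0)

```text
time: 7.25
position: [0.4416, 0.135, 0.1186]
eef_rot: [0.346, 1.543, -0.346]
contact_force: [-0.8, -0.5, -1.0]
finger_gap: 0.0259
```

```bash
python3 -c "
from h import *
to(.4423,.136,.1175)"
```

```text
pos [0.4416 0.135  0.1186] d(cm) [0.11 0.12 0.02] F [-0.85 -0.53 -1.  ] tq [0.004 0.037 0.062] gap 0.0259 t 7.25 y [ 0.427  0.904 -0.   ]
```

apply_moves(commands=[{"dx": 0.0, "dy": -0.05, "dz": 0.0, "spin": 0.0, "claw": 0.8}, {"dx": 0.0, "dy": -0.1, "dz": 0.0, "spin": 0.0, "claw": 0.8}, {"dx": 0.0, "dy": -0.1, "dz": 0.0, "spin": 0.0, "claw": 0.8}, {"dx": 0.0, "dy": -0.1, "dz": 0.0, "spin": 0.0, "claw": 0.8}], newtons=3.0)

```text
time: 7.58
position: [0.4413, 0.1342, 0.1187]
eef_rot: [0.346, 1.543, -0.345]
contact_force: [0.4, 1.8, -0.5]
finger_gap: 0.0262
```

```bash
python3 -c "
from h import *
to(.4423,.136,.1175)"
```

```text
pos [0.4413 0.1342 0.1187] d(cm) [0.12 0.21 0.01] F [ 0.4   1.76 -0.45] tq [ 0.413 -0.205  0.037] gap 0.0262 t 7.5833 y [0.427 0.904 0.   ]
```

apply_moves(commands=[{"dx": 0.0, "dy": -0.05, "dz": 0.0, "spin": 0.0, "claw": 0.8}, {"dx": 0.0, "dy": -0.05, "dz": 0.0, "spin": 0.0, "claw": 0.8}, {"dx": 0.0, "dy": -0.05, "dz": 0.0, "spin": 0.0, "claw": 0.8}], newtons=3.0)

```text
time: 7.83
position: [0.4413, 0.1338, 0.1188]
eef_rot: [0.346, 1.542, -0.345]
contact_force: [1.9, 2.8, 0.3]
finger_gap: 0.0263
```

```bash
python3 -c "
from h import *
to(.4423,.136,.1175)"
```

```text
pos [0.4413 0.1338 0.1188] d(cm) [ 0.13  0.24 -0.  ] F [1.92 2.78 0.26] tq [ 0.839 -0.566 -0.056] gap 0.0263 t 7.8333 y [0.427 0.904 0.001]
```

apply_moves(commands=[{"dx": 0.0, "dy": 0.1, "dz": 0.0, "spin": 0.0, "claw": 0.8}, {"dx": 0.0, "dy": 0.15, "dz": 0.0, "spin": 0.0, "claw": 0.5}, {"dx": 0.0, "dy": 0.15, "dz": 0.0, "spin": 0.0, "claw": 0.5}, {"dx": 0.0, "dy": 0.15, "dz": 0.0, "spin": 0.0, "claw": 0.5}, {"dx": 0.0, "dy": 0.15, "dz": 0.0, "spin": 0.0, "claw": 0.5}, {"dx": -3.0, "dy": 0.15, "dz": 0.0, "spin": 0.0, "claw": 0.5}, {"dx": -6.0, "dy": 0.15, "dz": 0.0, "spin": 0.0, "claw": 0.5}, {"dx": -6.0, "dy": 0.15, "dz": 0.0, "spin": 0.0, "claw": 0.5}, {"dx": -6.0, "dy": 3.3, "dz": 1.7, "spin": 0.0, "claw": 0.5}, {"dx": -6.0, "dy": 6.6, "dz": 3.3, "spin": 0.0, "claw": 0.5}, {"dx": -6.0, "dy": 9.9, "dz": 5.0, "spin": 0.0, "claw": 0.5}, {"dx": -6.0, "dy": 13.2, "dz": 6.6, "spin": 0.0, "claw": 0.5}, {"dx": -6.0, "dy": 13.2, "dz": 6.6, "spin": 0.0, "claw": 0.5}, {"dx": -6.0, "dy": 13.2, "dz": 6.6, "spin": 0.0, "claw": 0.5}, {"dx": -6.0, "dy": 13.2, "dz": 6.6, "spin": 0.0, "claw": 0.5}], newtons=3.0)

```text
time: 9.08
position: [0.5564, 0.2241, 0.178]
eef_rot: [0.345, 1.544, -0.347]
contact_force: [-0.7, -0.1, 0.7]
finger_gap: 0.0468
```

```bash
python3 -c "
from h import *
to(.5575,.225,.1185)"
```

```text
pos [0.5564 0.2241 0.178 ] d(cm) [5.95 0.14 0.06] F [-0.71 -0.13  0.71] tq [-0.068  0.002  0.064] gap 0.0468 t 9.0833 y [ 0.427  0.904 -0.001]
```

apply_moves(commands=[{"dx": 3.0, "dy": 0.1, "dz": 0.05, "spin": 0.0, "claw": 0.5}, {"dx": 5.0, "dy": 0.1, "dz": 0.05, "spin": 0.0, "claw": 0.5}, {"dx": 5.9, "dy": 0.1, "dz": 0.05, "spin": 0.0, "claw": 0.5}, {"dx": 5.9, "dy": 0.1, "dz": 0.05, "spin": 0.0, "claw": 0.55}, {"dx": 5.9, "dy": 0.1, "dz": 0.05, "spin": 0.0, "claw": 0.6}, {"dx": 5.9, "dy": 0.1, "dz": 0.05, "spin": 0.0, "claw": 0.65}, {"dx": 5.9, "dy": 0.1, "dz": 0.05, "spin": 0.0, "claw": 0.7}, {"dx": 5.9, "dy": 0.1, "dz": 0.05, "spin": 0.0, "claw": 0.75}, {"dx": 5.9, "dy": 0.1, "dz": 0.05, "spin": 0.0, "claw": 0.8}, {"dx": 5.9, "dy": 0.1, "dz": 0.05, "spin": 0.0, "claw": 0.8}], newtons=3.0)

```text
time: 9.92
position: [0.5583, 0.2257, 0.1203]
eef_rot: [0.346, 1.542, -0.345]
contact_force: [1.9, 0.7, 5.1]
finger_gap: 0.0257
```

```bash
python3 -c "
from h import *
to(.5575,.225,.1185)"
```

```text
pos [0.5583 0.2257 0.1203] d(cm) [ 0.18 -0.1  -0.04] F [1.85 0.75 5.07] tq [ 0.061 -0.111  0.051] gap 0.0257 t 9.9167 y [0.427 0.904 0.001]
```

apply_moves(commands=[{"dx": -0.08, "dy": 0.0, "dz": 0.0, "spin": 0.0, "claw": 0.8}, {"dx": -0.08, "dy": 0.0, "dz": 0.0, "spin": 0.0, "claw": 0.8}, {"dx": -0.08, "dy": -0.05, "dz": 0.0, "spin": 0.0, "claw": 0.8}, {"dx": -0.08, "dy": -0.1, "dz": 0.0, "spin": 0.0, "claw": 0.8}, {"dx": -0.08, "dy": -0.15, "dz": 0.0, "spin": 0.0, "claw": 0.8}, {"dx": -0.08, "dy": -0.15, "dz": 0.0, "spin": 0.0, "claw": 0.8}, {"dx": -0.08, "dy": -0.15, "dz": 0.0, "spin": 0.0, "claw": 0.8}], newtons=3.0)

```text
time: 10.5
position: [0.5572, 0.2241, 0.1203]
eef_rot: [0.346, 1.543, -0.346]
contact_force: [0.2, 0.9, 1.5]
finger_gap: 0.0261
```

```bash
python3 -c "
from h import *
to(.5575,.225,.1185)"
```

```text
pos [0.5572 0.2241 0.1203] d(cm) [ 0.18  0.1  -0.01] F [0.22 0.88 1.51] tq [ 0.163 -0.086 -0.047] gap 0.0261 t 10.5 y [ 0.427  0.904 -0.   ]
```

Free so far; on in -y.

apply_moves(commands=[{"dx": -0.02, "dy": -0.05, "dz": 0.0, "spin": 0.0, "claw": 0.8}, {"dx": -0.02, "dy": -0.1, "dz": 0.0, "spin": 0.0, "claw": 0.8}, {"dx": -0.02, "dy": -0.1, "dz": 0.0, "spin": 0.0, "claw": 0.8}, {"dx": -0.02, "dy": -0.1, "dz": 0.0, "spin": 0.0, "claw": 0.8}], newtons=3.0)

```text
time: 10.83
position: [0.5567, 0.2231, 0.1205]
eef_rot: [0.346, 1.543, -0.346]
contact_force: [0.0, -0.4, -1.1]
finger_gap: 0.0258
```

```bash
python3 -c "
from h import *
to(.5575,.225,.1185)"
```

```text
pos [0.5567 0.2231 0.1205] d(cm) [ 0.2   0.21 -0.01] F [ 0.05 -0.44 -1.14] tq [-0.016 -0.023  0.004] gap 0.0258 t 10.8333 y [ 0.427  0.904 -0.   ]
```

apply_moves(commands=[{"dx": 0.0, "dy": -0.05, "dz": 0.0, "spin": 0.0, "claw": 0.8}, {"dx": 0.0, "dy": -0.1, "dz": 0.0, "spin": 0.0, "claw": 0.8}, {"dx": 0.0, "dy": -0.15, "dz": 0.0, "spin": 0.0, "claw": 0.8}, {"dx": 0.0, "dy": -0.15, "dz": 0.0, "spin": 0.0, "claw": 0.8}, {"dx": 0.0, "dy": -0.15, "dz": 0.0, "spin": 0.0, "claw": 0.8}], newtons=3.0)

```text
time: 11.25
position: [0.5562, 0.2221, 0.1207]
eef_rot: [0.346, 1.543, -0.345]
contact_force: [0.7, 2.0, -0.9]
finger_gap: 0.0259
```

```bash
python3 -c "
from h import *
to(.5575,.225,.1185)"
```

```text
pos [0.5562 0.2221 0.1207] d(cm) [ 0.22  0.32 -0.01] F [ 0.72  1.97 -0.91] tq [ 0.516 -0.304 -0.011] gap 0.0259 t 11.25 y [0.427 0.904 0.   ]
```

apply_moves(commands=[{"dx": 0.0, "dy": 0.1, "dz": 0.0, "spin": 0.0, "claw": 0.8}, {"dx": 0.0, "dy": 0.2, "dz": 0.0, "spin": 0.0, "claw": 0.8}, {"dx": 0.0, "dy": 0.3, "dz": 0.0, "spin": 0.0, "claw": 0.8}, {"dx": 0.0, "dy": 0.4, "dz": 0.0, "spin": 0.0, "claw": 0.8}, {"dx": 0.0, "dy": 0.5, "dz": 0.0, "spin": 0.0, "claw": 0.8}, {"dx": 0.0, "dy": 0.55, "dz": 0.0, "spin": 0.0, "claw": 0.8}, {"dx": 0.0, "dy": 0.6, "dz": 0.0, "spin": 0.0, "claw": 0.8}, {"dx": 0.0, "dy": 0.6, "dz": 0.0, "spin": 0.0, "claw": 0.8}, {"dx": 0.0, "dy": 0.6, "dz": 0.0, "spin": 0.0, "claw": 0.8}], newtons=3.0)

```text
time: 12.0
position: [0.5587, 0.2273, 0.1206]
eef_rot: [0.346, 1.543, -0.346]
contact_force: [-0.1, -0.3, -1.4]
finger_gap: 0.0258
```

```bash
python3 -c "
from h import *
to(.5575,.225,.1185)"
```

```text
pos [0.5587 0.2273 0.1206] d(cm) [ 0.21 -0.26 -0.01] F [-0.13 -0.3  -1.41] tq [-0.031 -0.022 -0.017] gap 0.0258 t 12.0 y [ 0.427  0.904 -0.   ]
```

apply_moves(commands=[{"dx": 0.0, "dy": 0.1, "dz": 0.0, "spin": 0.0, "claw": 0.8}, {"dx": 0.0, "dy": 0.2, "dz": 0.0, "spin": 0.0, "claw": 0.8}, {"dx": 0.0, "dy": 0.3, "dz": 0.0, "spin": 0.0, "claw": 0.8}, {"dx": 0.0, "dy": 0.3, "dz": 0.0, "spin": 0.0, "claw": 0.8}, {"dx": 0.0, "dy": 0.3, "dz": 0.0, "spin": 0.0, "claw": 0.8}, {"dx": 0.0, "dy": 0.3, "dz": 0.0, "spin": 0.0, "claw": 0.8}], newtons=3.0)

```text
time: 12.5
position: [0.5599, 0.23, 0.1206]
eef_rot: [0.346, 1.543, -0.346]
contact_force: [0.4, 0.5, -1.8]
finger_gap: 0.0258
```

```bash
python3 -c "
from h import *
to(.5575,.225,.1185)"
```

```text
pos [0.5599 0.23   0.1206] d(cm) [ 0.21 -0.56 -0.01] F [ 0.4   0.48 -1.83] tq [-0.029 -0.012  0.035] gap 0.0258 t 12.5 y [ 0.427  0.904 -0.   ]
```

apply_moves(commands=[{"dx": 0.0, "dy": 0.05, "dz": 0.0, "spin": 0.0, "claw": 0.8}, {"dx": 0.0, "dy": 0.1, "dz": 0.0, "spin": 0.0, "claw": 0.8}, {"dx": 0.0, "dy": 0.1, "dz": 0.0, "spin": 0.0, "claw": 0.8}, {"dx": 0.0, "dy": 0.1, "dz": 0.0, "spin": 0.0, "claw": 0.8}], newtons=3.0)

```text
time: 12.83
position: [0.5604, 0.2308, 0.1206]
eef_rot: [0.346, 1.543, -0.346]
contact_force: [-0.9, -1.6, -1.1]
finger_gap: 0.0262
```

```bash
python3 -c "
from h import *
to(.5575,.225,.1185)"
```

```text
pos [0.5604 0.2308 0.1206] d(cm) [ 0.21 -0.65 -0.01] F [-0.9  -1.61 -1.1 ] tq [-0.173  0.175 -0.012] gap 0.0262 t 12.8333 y [ 0.427  0.904 -0.   ]
```

Place3 has about 9.5 mm of play between stops, so it's the loose one. I'll centre it, firm the grip and lift straight up.

apply_moves(commands=[{"dx": 0.0, "dy": -0.2, "dz": 0.0, "spin": 0.0, "claw": 0.8}, {"dx": 0.0, "dy": -0.45, "dz": 0.0, "spin": 0.0, "claw": 0.8}, {"dx": 0.0, "dy": -0.48, "dz": 0.0, "spin": 0.0, "claw": 0.9}, {"dx": 0.0, "dy": -0.48, "dz": 0.0, "spin": 0.0, "claw": 0.9}, {"dx": -0.3, "dy": -0.48, "dz": 0.0, "spin": 0.0, "claw": 0.9}, {"dx": -0.8, "dy": -0.48, "dz": 0.0, "spin": 0.0, "claw": 0.9}, {"dx": -1.5, "dy": -0.48, "dz": 0.0, "spin": 0.0, "claw": 0.9}, {"dx": -2.3, "dy": -0.48, "dz": 0.0, "spin": 0.0, "claw": 0.9}, {"dx": -3.2, "dy": -0.48, "dz": 0.0, "spin": 0.0, "claw": 0.9}, {"dx": -4.2, "dy": -0.48, "dz": 0.0, "spin": 0.0, "claw": 0.9}, {"dx": -5.4, "dy": -0.48, "dz": 0.0, "spin": 0.0, "claw": 0.9}, {"dx": -7.0, "dy": -0.48, "dz": 0.0, "spin": 0.0, "claw": 0.9}, {"dx": -9.0, "dy": -0.48, "dz": 0.0, "spin": 0.0, "claw": 0.9}, {"dx": -11.0, "dy": -0.48, "dz": 0.0, "spin": 0.0, "claw": 0.9}, {"dx": -11.0, "dy": -0.48, "dz": 0.0, "spin": 0.0, "claw": 0.9}, {"dx": -11.0, "dy": -0.48, "dz": 0.0, "spin": 0.0, "claw": 0.9}], newtons=10.0)

```text
time: 14.17
position: [0.5589, 0.2268, 0.2323]
eef_rot: [0.347, 1.541, -0.344]
contact_force: [-0.3, 0.2, -2.2]
finger_gap: 0.0258
```

```bash
python3 -c "
from h import *
to(.519,-.1555,.230)
snap('side','s4.png')"
```

```text
pos [0.5589 0.2268 0.2323] d(cm) [  0.16 -36.28  12.71] F [-0.26  0.21 -2.17] tq [-0.036  0.033  0.045] gap 0.0258 t 14.1667 y [0.427 0.904 0.002]
```

View pics/s4.png

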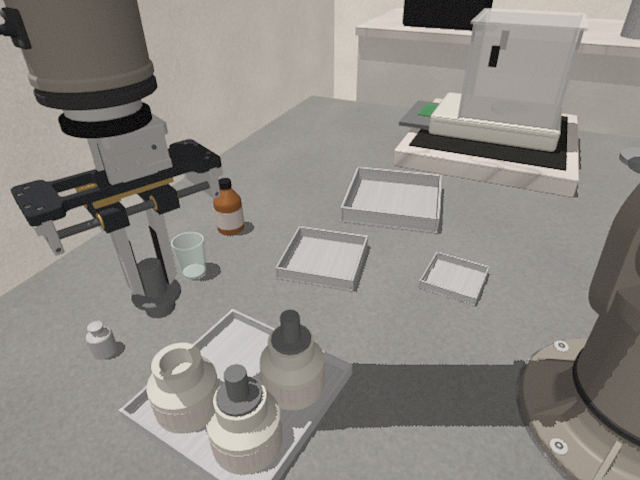

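Stopper 3 hangs upright in the jaws at (158,290), and the other two are still seated. Next I carry it to the middle tray at (323,258).

apply_moves(commands=[{"dx": 0.0, "dy": -1.5, "dz": 0.5, "spin": 0.0, "claw": 0.9}, {"dx": 0.0, "dy": -4.0, "dz": 1.4, "spin": 0.0, "claw": 0.9}, {"dx": 0.0, "dy": -7.0, "dz": 2.5, "spin": 0.0, "claw": 0.9}, {"dx": 0.0, "dy": -10.0, "dz": 3.5, "spin": 0.0, "claw": 0.9}, {"dx": 0.0, "dy": -13.0, "dz": 4.6, "spin": 0.0, "claw": 0.9}, {"dx": 0.0, "dy": -16.0, "dz": 5.6, "spin": 0.0, "claw": 0.9}, {"dx": 0.0, "dy": -19.0, "dz": 6.7, "spin": 0.0, "claw": 0.9}, {"dx": 0.0, "dy": -22.0, "dz": 7.7, "spin": 0.0, "claw": 0.9}, {"dx": 0.0, "dy": -25.0, "dz": 8.8, "spin": 0.0, "claw": 0.9}, {"dx": 0.0, "dy": -28.0, "dz": 9.8, "spin": 0.0, "claw": 0.9}, {"dx": 0.0, "dy": -31.0, "dz": 10.9, "spin": 0.0, "claw": 0.9}, {"dx": 0.0, "dy": -33.5, "dz": 11.8, "spin": 0.0, "claw": 0.9}, {"dx": 0.0, "dy": -35.3, "dz": 12.4, "spin": 0.0, "claw": 0.9}, {"dx": 0.0, "dy": -36.2, "dz": 12.7, "spin": 0.0, "claw": 0.9}, {"dx": 0.0, "dy": -36.2, "dz": 12.7, "spin": 0.0, "claw": 0.9}, {"dx": 0.0, "dy": -36.2, "dz": 12.7, "spin": 0.0, "claw": 0.9}], newtons=10.0)

```text
time: 15.55
position: [0.5185, -0.1545, 0.2301]
eef_rot: [0.346, 1.544, -0.346]
contact_force: [-0.1, 1.0, -0.9]
finger_gap: 0.0254
```

```bash
python3 -c "
from h import *
to(.519,-.1555,.052)"
```

```text
pos [ 0.5185 -0.1545  0.2301] d(cm) [17.81 -0.07  0.11] F [-0.15  1.01 -0.95] tq [ 0.069 -0.037  0.003] gap 0.0254 t 15.55 y [ 0.427  0.904 -0.   ]
```

apply_moves(commands=[{"dx": 2.0, "dy": -0.07, "dz": 0.1, "spin": 0.0, "claw": 0.9}, {"dx": 5.0, "dy": -0.07, "dz": 0.1, "spin": 0.0, "claw": 0.9}, {"dx": 8.0, "dy": -0.07, "dz": 0.1, "spin": 0.0, "claw": 0.9}, {"dx": 11.0, "dy": -0.07, "dz": 0.1, "spin": 0.0, "claw": 0.9}, {"dx": 13.5, "dy": -0.07, "dz": 0.1, "spin": 0.0, "claw": 0.9}, {"dx": 15.3, "dy": -0.07, "dz": 0.1, "spin": 0.0, "claw": 0.9}, {"dx": 16.5, "dy": -0.07, "dz": 0.1, "spin": 0.0, "claw": 0.9}, {"dx": 17.2, "dy": -0.07, "dz": 0.1, "spin": 0.0, "claw": 0.9}, {"dx": 17.5, "dy": -0.07, "dz": 0.1, "spin": 0.0, "claw": 0.9}, {"dx": 17.5, "dy": -0.07, "dz": 0.1, "spin": 0.0, "claw": 0.9}, {"dx": 17.5, "dy": -0.07, "dz": 0.1, "spin": 0.0, "claw": 0.9}, {"dx": 17.5, "dy": -0.07, "dz": 0.1, "spin": 0.0, "claw": 0.9}], newtons=10.0)

```text
time: 16.55
position: [0.52, -0.1561, 0.0565]
eef_rot: [0.346, 1.542, -0.345]
contact_force: [0.3, -0.1, -1.0]
finger_gap: 0.026
```

```bash
python3 -c "
from h import *
to(.519,-.1555,.05)
snap('side','s5.png',(240,150,440,300),4)"
```

```text
pos [ 0.52   -0.1561  0.0565] d(cm) [ 0.65  0.01 -0.11] F [ 0.26 -0.13 -0.97] tq [ 0.033 -0.068 -0.042] gap 0.026 t 16.55 y [0.427 0.904 0.001]
```

View pics/s5.png

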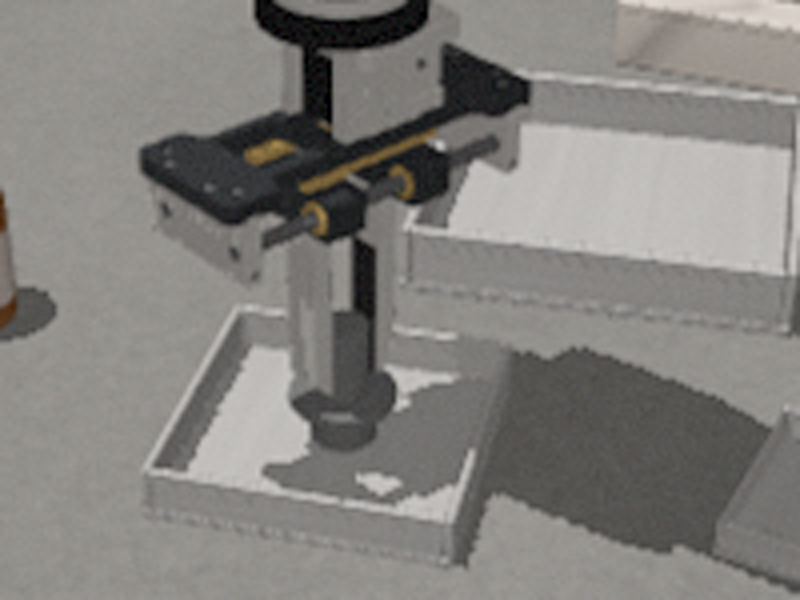

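The plug, at (343,430) in the crop, is over the middle of the tray and just above its floor. I'll lower until it touches.

apply_moves(commands=[{"dx": 0.2, "dy": 0.0, "dz": 0.0, "spin": 0.0, "claw": 0.9}, {"dx": 0.4, "dy": 0.0, "dz": 0.0, "spin": 0.0, "claw": 0.9}, {"dx": 0.5, "dy": 0.0, "dz": 0.0, "spin": 0.0, "claw": 0.9}, {"dx": 0.55, "dy": 0.0, "dz": 0.0, "spin": 0.0, "claw": 0.9}, {"dx": 0.6, "dy": 0.0, "dz": 0.0, "spin": 0.0, "claw": 0.9}, {"dx": 0.6, "dy": 0.0, "dz": 0.0, "spin": 0.0, "claw": 0.9}], newtons=10.0)

```text
time: 17.1
position: [0.5197, -0.1562, 0.0501]
eef_rot: [0.346, 1.542, -0.346]
contact_force: [-1.2, 1.4, 10.5]
finger_gap: 0.0257
```

```bash
python3 -c "
from h import *
to(.519,-.1555,.05)"
```

```text
pos [ 0.5197 -0.1562  0.0501] d(cm) [ 0.01  0.03 -0.09] F [-1.17  1.45 10.54] tq [0.224 0.472 0.008] gap 0.0257 t 17.1 y [0.427 0.904 0.   ]
```

Touching down. I'll ease up slightly, open, then retreat.

apply_moves(commands=[{"dx": -0.05, "dy": 0.0, "dz": 0.0, "spin": 0.0, "claw": 0.9}, {"dx": -0.05, "dy": 0.0, "dz": 0.0, "spin": 0.0, "claw": 0.7}, {"dx": -0.05, "dy": 0.0, "dz": 0.0, "spin": 0.0, "claw": 0.6}, {"dx": -0.05, "dy": 0.0, "dz": 0.0, "spin": 0.0, "claw": 0.4}, {"dx": -0.05, "dy": 0.0, "dz": 0.0, "spin": 0.0, "claw": 0.4}, {"dx": -0.05, "dy": 0.0, "dz": 0.0, "spin": 0.0, "claw": 0.4}, {"dx": -0.05, "dy": 0.0, "dz": 0.0, "spin": 0.0, "claw": 0.4}, {"dx": -1.5, "dy": 0.0, "dz": 0.0, "spin": 0.0, "claw": 0.4}, {"dx": -4.0, "dy": 0.0, "dz": 0.0, "spin": 0.0, "claw": 0.4}, {"dx": -7.5, "dy": 0.0, "dz": 0.0, "spin": 0.0, "claw": 0.4}, {"dx": -11.0, "dy": 0.0, "dz": 0.0, "spin": 0.0, "claw": 0.4}, {"dx": -14.0, "dy": 0.0, "dz": 0.0, "spin": 0.0, "claw": 0.4}, {"dx": -14.0, "dy": 0.0, "dz": 0.0, "spin": 0.0, "claw": 0.4}, {"dx": -14.0, "dy": 0.0, "dz": 0.0, "spin": 0.0, "claw": 0.4}, {"dx": -14.0, "dy": 0.0, "dz": 0.0, "spin": 0.0, "claw": 0.4}], newtons=5.0)

```text
time: 18.35
position: [0.5191, -0.1558, 0.1893]
eef_rot: [0.346, 1.543, -0.345]
contact_force: [0.6, 0.2, -0.2]
finger_gap: 0.0563
```

```bash
python3 -c "
from h import *
to(.519,-.1555,.19)
snap('side','s6.png')"
```

```text
pos [ 0.5191 -0.1558  0.1893] d(cm) [-0.07  0.02 -0.02] F [ 0.55  0.24 -0.21] tq [-0.008 -0.012 -0.012] gap 0.0563 t 18.35 y [0.426 0.905 0.   ]
```

View pics/s6.png

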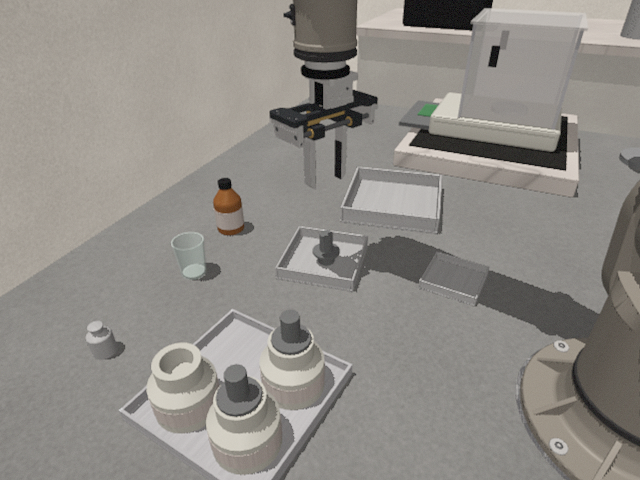

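The stopper stands upright in the middle tray at (325,248), the gripper is clear, and everything else is untouched. Handing in.

```bash
python3 -c "
from plant import env
print(env.finish_job())"
```

```text
the job is handed in; nothing more can be done
None
```

I found the loose stopper at place3 (the rack's +x +y corner), lifted it out and stood it upright in the middle-sized tray. The job was handed in after about 18 s.

- **Wiggle test:** I wiggled all three stoppers side to side, up to a stop each way. Stoppers 1 and 2 moved about 2 mm in all, and stopper 3 moved about 9.5 mm with almost no resistance between stops. The measured travel includes a little give in the arm and some tilt, so it runs slightly above the stated 1.5 mm and 9 mm.
- **Forces:** The largest sideways push I read at a knob was about 6 N. By the stated factor of two that is about 12 N on the neck, under the 20 N limit. When I first gripped stoppers 1, 2 and 3, the arm pressed down with 4 to 7 N, so I lifted slightly to ease it. I only read forces at the end of each move, so short peaks in between were not seen.
- **Set-down:** The stopper touched the tray floor with about 10 N before I released it.
- **Last checks:** The final picture shows the stopper upright near the middle of the tray and the other two still seated. The bottle, beaker and weight have not moved. The gripper was about 14 cm above where it released the stopper and touching nothing.
- **Refused calls:** Two move calls came back as "invalid input" and moved nothing. I re-entered them with every field filled in.

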